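# Hitch the trolley drawbar to its ball and lock the coupler

### The job

Hitch the crate trolley's drawbar to the ball on its bench stand: raise the coupler's locking lever right up, swing the drawbar over the ball and lower the coupler head until it sits fully home, then press the lever all the way down to lock it. Leave the things lying around the stand where they are.

Things in the scene. Friction and masses are not known exactly. Their poses are not given: they have to be found in the camera images.
- stand: the bench stand of a trolley drawbar, bolted down: a grey ground plate 400 x 100 x 8 mm with a round 40 mm steel ball on a post near one end and a pivot pedestal near the other. Origin on the bench directly under the ball; its own +x runs along the plate from the ball to the pedestal (pivot 280 mm from the ball), y across the plate, z up
- ball_centre (a point): centre of the 40 mm steel ball, 85 mm above the bench
- swivel (a joint): sideways swing of the drawbar on its pedestal, rad: 0 = the drawbar lies exactly above the line from pedestal to ball, positive = anticlockwise seen from above (the coupler head then lies towards the stand's -y); range -0.45 to 0.45. Stiff: it stays where it is left and takes about 2 N at the head to swing
- drawbar (a joint): height of the drawbar, rad: 0 = level, coupler head fully on the ball; positive = head raised (28 mm at the head per 0.1 rad), up to 0.45. Stays where it is left; 3 to 6 N down on the head lowers it, raising takes about 12 N. Its pivot is 85 mm above the bench, 280 mm from the ball
- lock_lever (a joint): locking lever of the coupler, rad: 0 = down flat along the drawbar (locked), 1.2 = stop when raised. Stays where it is left; about 2 to 3 N at its crossbar moves it. While it is down a pawl in the head keeps the ball out; on the seated ball it closes under the ball. Its hinge pin lies across the drawbar, 35 mm from the socket centre towards the pedestal and 25 mm above it
- socket_centre (a point): centre of the socket in the steel coupler head, where the ball's centre must come. The head is a cap open below, 62 mm long, 60 mm wide over the cheeks, 78 mm over the flared skirts, which end 23 mm below this point; about 4 mm play round the ball, the flare catches it up to 10 mm off. The point's x points along the drawbar to the pedestal, y across, z up. Behind it the drawbar is 30 mm wide, 26 high
- head_top (a point): middle of the flat round press pad (32 mm wide) on top of the coupler head, 35.5 mm above the socket centre and 8 mm farther from the pedestal
- crossbar (a point): centre of the black round crossbar (50 mm long, 16 mm thick) at the lever's free end, 120 mm from the hinge pin (and 11 mm above the pin when the lever is flat, on a level drawbar). It lies across the drawbar, its ends 10 mm beyond the drawbar's sides, and is 15 mm clear above it when the lever is down
- spanner: small flat steel spanner 147 x 25 x 5 mm lying beside the stand, a bystander; origin under its middle
- cap_1: flat round bottle cap 80 mm across, 23 mm high, lying beside the stand near its pedestal, a bystander; origin under its middle
- tape_1: roll of tape lying flat, 92 mm across, 24 mm high, a bystander to the right; origin under its middle
- bunch_1: tied bunch of mushrooms standing upright, 63 mm wide, 131 mm high, a bystander to the right; origin under its middle

How it is judged:
On the way, in this order (a step that is already met when the one before it is completed fails the run):
1. the locking lever is raised while the head is still above the ball (value of joint lock_lever above 0.8 rad and value of joint drawbar above 0.1 rad), for 0.2 s.
2. the coupler head sits fully on the ball, the lever still up (value of joint drawbar below 0.025 rad and value of joint swivel between -0.035 and 0.035 rad and value of joint lock_lever above 0.5 rad), for 0.2 s.
At the end, for the whole second after the job is handed in: The coupler head is seated on the ball (drawbar below 0.025 rad, swivel within 0.035 rad of the middle) and the locking lever is pressed down (below 0.1 rad), the drawbar at rest (value of joint drawbar below 0.025 rad and value of joint swivel between -0.035 and 0.035 rad and value of joint lock_lever below 0.1 rad and velocity of joint drawbar below 0.05 rad/s); the robot touches nothing.
It fails at once if a thing lying around the stand was shifted more than 40 mm or tipped over (distance of any of spanner, cap_1, tape_1, bunch_1 from where it was at the start of the episode above 0.04 m or angle between bunch_1's own z axis and vertical above 0.6 rad).
It also fails if it takes over 72 s, if anything falls off the work surface, if the arm or the gripper's body presses on something with over 40 N, if the wrist force passes 120 N, or if a joint passes its speed limit or range.

### The arm

A 6-joint arm with a two-finger parallel gripper is mounted at the origin on a cart in front of the work surface, level with it; the furniture and walls round the work are solid. World frame = base frame: x ahead of the robot, y to its left, z up, the work surface at z = 0. Lengths are in m, angles in rad, forces in N, time in s.
With the tool pointing down it reaches from about 0.25 to 0.775 m from the base axis. Payload 4 kg.
Tool frame: the origin (TCP) lies at the very end of the fingers, on their centre line; the grasp point (between the pads) lies 19 mm behind it; z points along the fingers, y is the line along which they close (so a half turn about z gives the same grasp; the last joint's range is limited). The gripper opens to 94 mm and grips with 3 to 60 N. Pads are 16 mm wide; open, the fingers measure 119 mm over their backs; the gripper's body (75 mm by 177 mm) begins 78 mm behind the grasp point.
Start: joints at [1.172, 0.087, 1.371, -0, 1.684, -0.103], TCP at [0.16, 0.526, 0.206] pointing down, gripper open.
Joint ranges: [-3.1, 3.1], [-0.76, 2.03], [0.27, 2.55], [-1.08, 4.22], [0.17, 2.65], [-2.57, 2.57]. Speed limits (rad/s): [2.79, 2.79, 3.14, 3.14, 3.14, 3.14].

### API

Orientations are given as [roll, pitch, yaw] about the fixed x, y, z axes, in that order (R = Rz(yaw) Ry(pitch) Rx(roll)).
In Python, from bench import robot, vision gives the robot as it stands.
- The arm moves only by the shell command python3 -m crank 'ROWS'. ROWS is JSON, a list of rows, each a list of 3 entries, a list of its own where there are three numbers: the closure, from 0 (fully open) to 1 (shut), then the shift along the tool's x, y, z in m, then the turn, a rotation vector about the tool's x, y, z in degrees. A call has 1 to 8 rows; each row shifts and turns the commanded pose from where the row before left it, along the tool's axes as they then stand; what a row does not reach is not made up. A row lasts 1/10 s, in which the tool goes at most 50 mm and 8.59 degrees, less where a joint would pass 70% of its speed; a pose out of reach is approached as far as the arm can. A call with a gripper value outside its range is refused whole. The fingers move at their own pace and stop on an object; the grip force is fixed at half the most. Time passes only in rows, so rows that do not move let the fingers close. It gives the time, the measured TCP pose, the force, the opening and the grip force at its end, in the units of the state.
- robot.get_obs(): the state, without advancing time (a new reading comes with each control period).
- vision.snapshot(name): name is "scene" or "top" or "wrist"; returns a dict with "color" (420x560x3 uint8, red, green, blue), "z_map" (420x560 float32, m along the optical axis (not along the pixel's ray), 0 where there is no reading), "fx", "fy", "cx", "cy" (pixels), "dist" ([k1, k2, p1, p2, k3] as OpenCV has them; the pictures are not rectified), "R" (3x3) and "t" (3): a world point X has camera coordinates R X + t. Camera axes: x right, y down, z forward; pixel columns grow to the right and rows downward; lengths in m; the calibration is good to about 2 mm. A picture is of the moment at which its call begins.
- robot.close_job(): hands the job in; it is judged then, once.
The state is a dict: "time": time; "joint_positions": joint angles; "qvel": joint speeds; "joint_torque": joint torques, N m; "tool_pos": TCP position; "ee_rot": TCP orientation; "wrist_force": force on the tool from outside, world axes, zero at the start; "wrist_torque": the same for the moment, N m; "width": finger opening in m; "finger_force": force on a finger pad.
Only numpy, scipy, OpenCV 4.12 (cv2) and the standard library are available. Lean on these libraries where they do the work, as an engineer would, in place of code of your own. Each camera call takes 0.05 s, during which the arm holds its last target. There are 200 camera calls.

## Working session

There is one attempt and no reset: what is moved stays moved. The work goes in short steps, Python scripts to look and compute and a shell command to move; the robot and the scene stay as the last step left them, time stands still between calls to the robot, and variables do not carry over. Pictures are saved under pics/ and viewed, at most 10 in all, crops included, and the job is handed in when it is done.

```bash
mkdir -p pics; ls
cat > h.py <<'E'
import numpy as np, cv2, pickle
from bench import robot, vision
from scipy.spatial.transform import Rotation as Ro
def snap(n,f):
    s=vision.snapshot(n); pickle.dump(s,open(f+'.pkl','wb'))
    cv2.imwrite('pics/'+f+'.png',s['color'][:,:,::-1]); return s
def load(f): return pickle.load(open(f+'.pkl','rb'))
def cloud(s):
    h,w=s['z_map'].shape
    uv=np.stack(np.meshgrid(np.arange(w),np.arange(h)),-1).reshape(-1,1,2).astype(float)
    K=np.array([[s['fx'],0,s['cx']],[0,s['fy'],s['cy']],[0,0,1]])
    n=cv2.undistortPoints(uv,K,np.array(s['dist'])).reshape(h,w,2)
    z=s['z_map'][...,None]
    P=np.concatenate([n*z,z],-1)
    return (P-np.array(s['t']))@np.array(s['R'])
def tool():
    o=robot.get_obs(); return np.array(o['tool_pos']), Ro.from_euler('xyz',o['ee_rot']), o
def crop(s,f,x0,x1,y0,y1,k):
    cv2.imwrite('pics/'+f+'.png',cv2.resize(s['color'][y0:y1,x0:x1,::-1],None,fx=k,fy=k,interpolation=cv2.INTER_CUBIC))
E
python3 - <<'E'
from h import *
a=snap('top','top0')['color'];b=snap('scene','scene0')['color']
cv2.imwrite('pics/both.png',cv2.resize(np.vstack([a,b])[:,:,::-1],(400,600)))
p,R,o=tool();print(p,o['ee_rot'],R.as_matrix().round(3),o['width'],o['time'])
E
```

```text
pics
[0.16012707 0.52565801 0.2044243 ] [-3.13962291e+00 -1.74504788e-04  2.84585357e+00] [[-0.957  0.291 -0.001]
 [ 0.291  0.957 -0.002]
 [ 0.    -0.002 -1.   ]] 0.09387337360584981 0.1
```

View pics/top0.png

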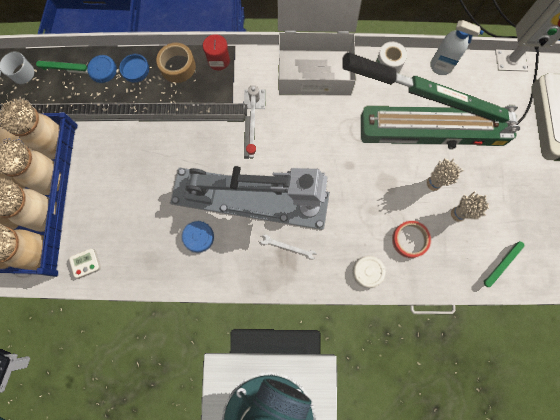

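View pics/scene0.png

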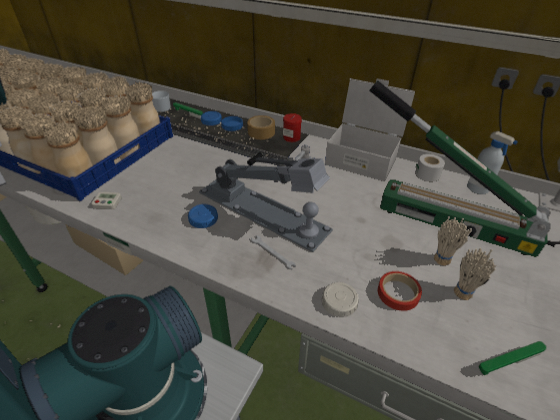

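The top view shows the stand with the ball at about (313,207), the pedestal at about (190,187), the raised head at about (306,185) and the black crossbar at about (235,177). Next I get the coordinates.

Run:
```python
from h import *
s=load('top0');C=cloud(s);crop(s,'crop1',160,340,150,250,4)
for u,v in [(176,203),(179,168),(327,225),(328,198),(306,185),(300,178),(312,192),(235,170),(235,178),(236,186),(318,210),(197,237),(260,184),(280,184),(190,186),(270,150),(250,150)]:
    print(u,v,C[v,u].round(4))
s2=load('scene0');C2=cloud(s2)
print('scene');
for u,v in [(311,209),(310,207),(312,212),(305,178),(312,168),(300,165),(255,160),(262,163),(248,157),(222,175)]: print(u,v,C2[v,u].round(4))
crop(s2,'crop2',190,340,130,250,5)
# ball sphere fit
P=C2[203:218,303:320].reshape(-1,3)
P=P[(P[:,2]>.07)&(P[:,2]<.12)]
from scipy.optimize import least_squares
f=least_squares(lambda c:np.linalg.norm(P-c,axis=1)-.02,P.mean(0),loss='soft_l1',f_scale=.001)
print('ball',f.x,len(P),np.abs(f.fun).mean())
```

```text
176 203 [0.518  0.2468 0.008 ]
179 168 [0.6127 0.2461 0.0065]
327 225 [ 0.4671 -0.1401  0.0019]
328 198 [ 0.5369 -0.1431  0.0055]
306 185 [ 0.5105 -0.0752  0.2179]
300 178 [ 0.5274 -0.063   0.2111]
312 192 [ 0.4959 -0.0877  0.217 ]
235 170 [0.5556 0.0786 0.1728]
235 178 [0.5373 0.0779 0.1725]
236 186 [0.5194 0.0751 0.1715]
318 210 [ 0.5017 -0.116   0.0204]
197 237 [0.4286 0.1845 0.0224]
260 184 [0.5291 0.0237 0.1555]
280 184 [ 0.5241 -0.0209  0.175 ]
190 186 [0.5364 0.1911 0.106 ]
270 150 [0.6668 0.0086 0.0023]
250 150 [0.6397 0.0555 0.0734]
scene
311 209 [ 0.4994 -0.1001  0.1005]
310 207 [ 0.5021 -0.0962  0.1032]
312 212 [ 0.499  -0.1035  0.0924]
305 178 [ 0.4915 -0.0825  0.1931]
312 168 [ 0.5046 -0.0926  0.2159]
300 165 [ 0.5124 -0.0596  0.2088]
255 160 [0.5335 0.0739 0.1685]
262 163 [0.7433 0.1748 0.0012]
248 157 [0.7489 0.2315 0.0039]
222 175 [0.5304 0.1804 0.0876]
ball [ 0.51316503 -0.09273945  0.08722594] 190 0.0009286570036984909
```

View pics/crop1.png

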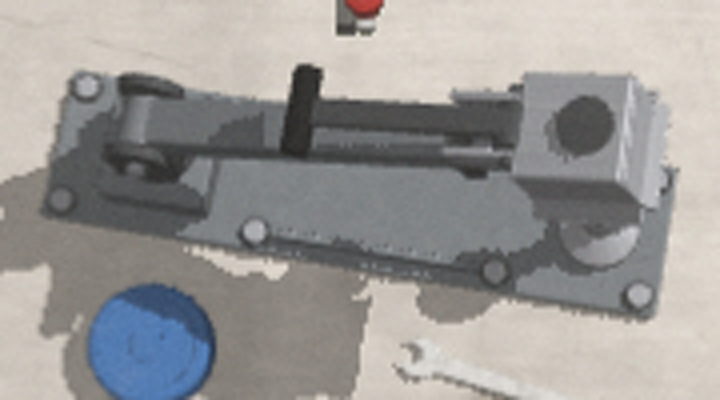

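View pics/crop2.png

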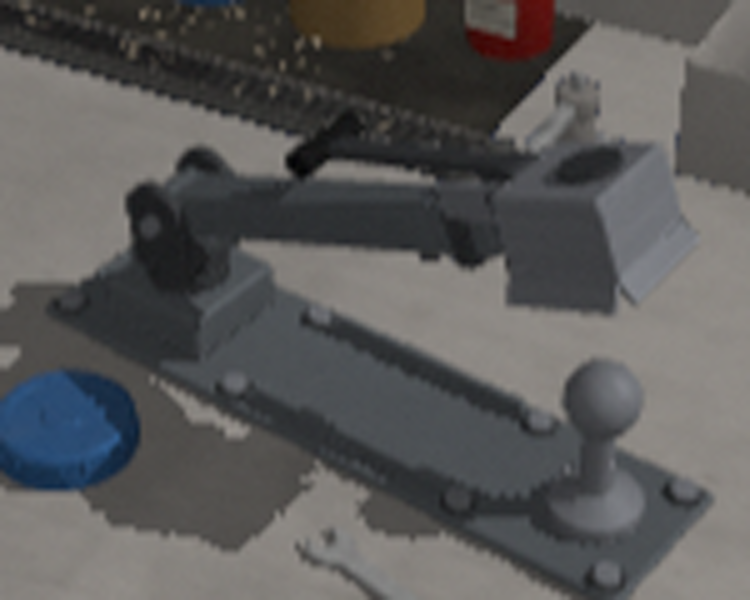

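The crops show the pad centre at crop1 (585,125), i.e. top pixel (306,181), and the plate corners and bolts clearly. The ball is hidden under the head from above, and the crossbar spans (308,68)–(295,150). I compute the stand frame from these.

Run:
```python
from h import *
s=load('top0');C=cloud(s)
K=np.array([[s['fx'],0,s['cx']],[0,s['fy'],s['cy']],[0,0,1]]);R=np.array(s['R']);t=np.array(s['t'])
def onz(cu,cv,z,f=4,x0=160,y0=150):
    u,v=(cu+.5)/f-.5+x0,(cv+.5)/f-.5+y0
    n=cv2.undistortPoints(np.array([[[u,v]]]),K,np.array(s['dist'])).ravel()
    d=R.T@np.array([n[0],n[1],1]);c=-R.T@t
    return c+d*(z-c[2])/d[2]
print('cam',-R.T@t)
for n,p in dict(c1=(70,70),c2=(40,210),c3=(655,318),c4=(678,170)).items(): print(n,onz(*p,.008).round(4))
for n,p in dict(b1=(87,85),b2=(62,200),b3=(638,295),bm1=(255,231),bm2=(495,270)).items(): print(n,onz(*p,.012).round(4))
print('pad',onz(585,125,.2165).round(4),'cross',onz(308,70,.172).round(4),onz(295,152,.172).round(4))
print('pedestal near cheek',onz(130,158,.1).round(4),'far',onz(150,82,.1).round(4))
P=C[172:192,297:315].reshape(-1,3);P=P[P[:,2]>.2]
n=np.linalg.svd(P-P.mean(0),full_matrices=False)[2][2];print('head top plane',P.mean(0),n, len(P))
```

```text
cam [ 0.26755514 -0.02953812  1.07267191]
c1 [0.6145 0.2509 0.008 ]
c2 [0.52   0.2635 0.008 ]
c3 [ 0.4553 -0.1303  0.008 ]
c4 [ 0.5519 -0.1459  0.008 ]
b1 [0.6031 0.2379 0.012 ]
b2 [0.5259 0.2487 0.012 ]
b3 [ 0.4691 -0.1193  0.012 ]
bm1 [0.5072 0.1237 0.012 ]
bm2 [ 0.484  -0.0291  0.012 ]
pad [ 0.5198 -0.075   0.2165] cross [0.5625 0.0754 0.172 ] [0.5155 0.0807 0.172 ]
pedestal near cheek [0.5304 0.187  0.1   ] far [0.5775 0.178  0.1   ]
head top plane [ 0.51879897 -0.07429481  0.21542377] [-0.00480872  0.99937388 -0.03505324] 360
```

```bash
python3 -m crank '[[0,[-0.031,-0.02,-0.006],[0,0,0]],[0,[-0.031,-0.02,-0.006],[0,0,0]],[0,[-0.031,-0.02,-0.006],[0,0,0]],[0,[-0.031,-0.02,-0.006],[0,0,0]],[0,[-0.031,-0.02,-0.006],[0,0,0]],[0,[-0.031,-0.02,-0.006],[0,0,0]],[0,[-0.031,-0.02,-0.006],[0,0,0]],[0,[-0.031,-0.02,-0.006],[0,0,0]]]'
python3 -m crank '[[0,[-0.031,-0.02,-0.002],[0,0,0]],[0,[-0.031,-0.02,-0.002],[0,0,0]],[0,[-0.031,-0.02,-0.002],[0,0,0]],[0,[-0.031,-0.02,-0.002],[0,0,0]],[0,[-0.031,-0.02,-0.002],[0,0,0]],[0,[-0.031,-0.02,-0.002],[0,0,0]],[0,[-0.031,-0.02,-0.002],[0,0,0]],[0,[-0.031,-0.02,-0.002],[0,0,0]]]'
python3 -m crank '[[0,[0,0,0],[0,0,8]],[0,[0,0,0],[0,0,8]],[0,[0,0,0],[0,0,8]],[0,[0,0,0],[0,0,8]],[0,[0,0,0],[0,0,8]],[0,[0,0,0],[0,0,8]],[0,[0,0,0],[0,0,8]],[0,[0,0,0],[0,0,8]]]'
python3 -m crank '[[0,[0,0,0],[0,0,8]],[0,[0,0,0],[0,0,8]],[0,[0,0,0],[0,0,0]]]'
python3 - <<'E'
from h import *
p,R,o=tool();print(p,o['ee_rot'],R.as_matrix().round(3),o['joint_positions'])
s=snap('wrist','w1');C=cloud(s);print(-np.array(s['R']).T@s['t'])
E
```

```text
time: 0.9
tool_pos: [0.3514, 0.2994, 0.2533]
ee_rot: [-3.141, -0.0, 2.846]
wrist_force: [0.3, 0.1, 1.0]
width: 0.094
finger_force: 0.0
time: 1.7
tool_pos: [0.5421, 0.0741, 0.2689]
ee_rot: [-3.142, -0.001, 2.846]
wrist_force: [-0.0, -0.0, -0.4]
width: 0.0939
finger_force: 0.0
time: 2.5
tool_pos: [0.5413, 0.0754, 0.2688]
ee_rot: [-3.14, -0.0, 1.723]
wrist_force: [-0.3, 0.2, 1.1]
width: 0.0941
finger_force: 0.0
time: 2.8
tool_pos: [0.5413, 0.0754, 0.2688]
ee_rot: [-3.14, 0.0, 1.45]
wrist_force: [0.1, 0.2, 0.8]
width: 0.0939
finger_force: 0.0
[0.54127774 0.07541238 0.26883445] [-3.14039892e+00  1.15604682e-04  1.44977061e+00] [[ 0.121  0.993 -0.001]
 [ 0.993 -0.121  0.   ]
 [-0.    -0.001 -1.   ]] [3.46329754e-02 7.69178498e-02 1.25739852e+00 7.29082318e-05
 1.80847351e+00 1.55675889e-01]
[0.55146692 0.14734103 0.44777914]
```

View pics/w1.png

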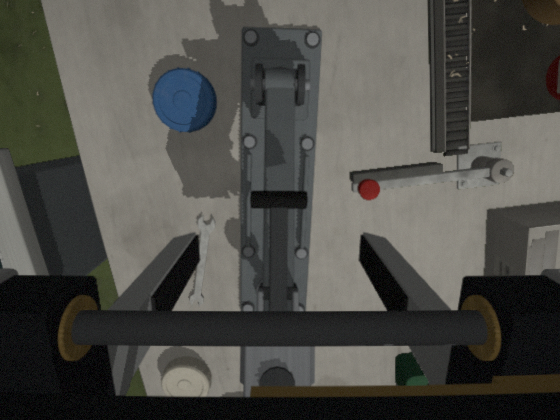

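The wrist view shows the crossbar from (251,199) to (307,200), the pedestal pivot at about (281,88), the pad at about (276,378), and the fingers straddling the bar. I turn these into positions.

Run:
```python
from h import *
s=load('w1');C=cloud(s)
for u,v in [(255,199),(279,200),(303,200),(279,195),(279,205),(281,88),(280,130),(279,240),(276,378),(276,370),(251,37),(312,39),(250,142),(307,143)]: print(u,v,C[v,u].round(4))
P=C[188:212,245:313].reshape(-1,3);P=P[P[:,2]>.155];print(P.min(0),P.max(0),P.mean(0))
p,R,o=tool();c=np.array([P[:,0].mean(),P[:,1].mean(),P[:,2].max()-.008]);print('cross',c,'tool delta',R.inv().apply(c-p))
D=P[:,:2]-P[:,:2].mean(0);v=np.linalg.svd(D,full_matrices=False)[2][0];print('cross dir',v,np.degrees(np.arctan2(v[1],v[0])))
```

```text
255 199 [0.5227 0.0837 0.1719]
279 200 [0.5433 0.081  0.1748]
303 200 [0.5639 0.0779 0.1724]
279 195 [0.5437 0.0843 0.1704]
279 205 [0.5427 0.0757 0.1717]
281 88 [0.5571 0.178  0.0998]
280 130 [0.5511 0.1374 0.1153]
279 240 [0.539  0.0454 0.1765]
276 378 [ 0.5226 -0.0676  0.2126]
276 370 [ 0.5234 -0.0616  0.2099]
251 37 [0.5292 0.2494 0.0123]
312 39 [0.6029 0.2379 0.0134]
250 142 [0.5101 0.1238 0.0123]
307 143 [0.5842 0.1134 0.0119]
[0.51731426 0.06907236 0.16121916] [0.56734828 0.14734103 0.44777914] [0.54224842 0.08035191 0.17196404]
cross [0.54224842 0.08035191 0.43977914] tool delta [ 4.99700737e-03  1.53695625e-04 -1.70876127e-01]
cross dir [ 0.99303263 -0.11783972] -6.767442965710435
```

```bash
python3 -m crank '[[0,[0.005,0,0.03],[0,0,0]],[0,[0,0,0.03],[0,0,0]],[0,[0,0,0.03],[0,0,0]],[0,[0,0,0.03],[0,0,0]],[1,[0,0,0],[0,0,0]],[1,[0,0,0],[0,0,0]],[1,[0,0,0],[0,0,0]],[1,[0,0,0],[0,0,0]]]'
python3 -m crank '[[1,[0,0,0],[0,0,0]],[1,[0,0,0],[0,0,0]],[1,[0,0,0],[0,0,0]]]'
```

```text
time: 3.65
tool_pos: [0.5435, 0.0805, 0.152]
ee_rot: [3.137, -0.001, 1.45]
wrist_force: [-0.7, -0.6, 0.3]
width: 0.0651
finger_force: 0.0
time: 3.95
tool_pos: [0.5418, 0.0804, 0.1501]
ee_rot: [-3.141, 0.0, 1.45]
wrist_force: [-2.2, 0.5, 1.5]
width: 0.05
finger_force: 30.0
```

```bash
python3 -m crank '[[1,[0.002,0,-0.0106],[0,0,0]],[1,[0.001,0,-0.0107],[0,0,0]],[1,[0,0,-0.0108],[0,0,0]],[1,[-0.0009,0,-0.0108],[0,0,0]],[1,[-0.0019,0,-0.0106],[0,0,0]],[1,[-0.0028,0,-0.0104],[0,0,0]]]'
python3 -m crank '[[1,[-0.0037,0,-0.0101],[0,0,0]],[1,[-0.0047,0,-0.0097],[0,0,0]],[1,[-0.0055,0,-0.0093],[0,0,0]],[1,[-0.0063,0,-0.0088],[0,0,0]],[1,[-0.0071,0,-0.0081],[0,0,0]],[1,[-0.0096,0,-0.009],[0,0,0]],[1,[0,0,0],[0,0,0]]]'
python3 - <<'E'
from h import *
snap('scene','s2')
s=load('s2'); crop(s,'s2c',190,340,100,250,4)
E
```

```text
time: 4.55
tool_pos: [0.5414, 0.0782, 0.2142]
ee_rot: [-3.141, -0.001, 1.45]
wrist_force: [-1.9, 0.8, -4.4]
width: 0.0496
finger_force: 30.0
time: 5.25
tool_pos: [0.5374, 0.04, 0.271]
ee_rot: [3.139, 0.0, 1.449]
wrist_force: [-4.2, 1.9, 2.1]
width: 0.0496
finger_force: 30.0
```

View pics/s2c.png

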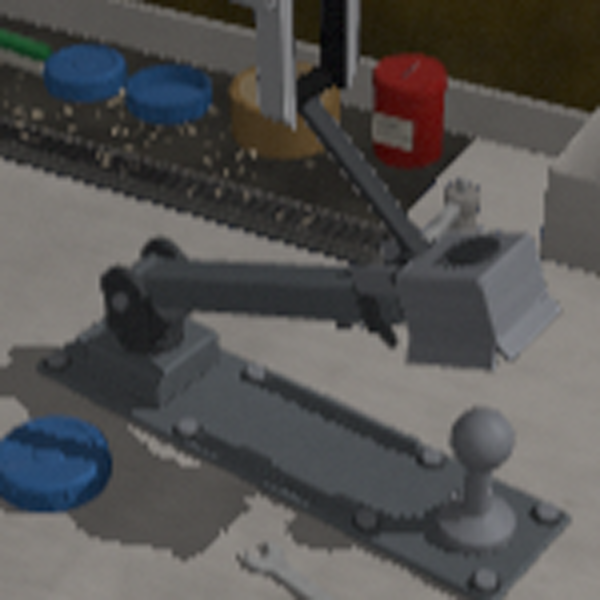

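The lever stands up between the fingers at crop (315,85), about 1.1–1.2 rad, with the head still well above the ball. I release it, lift and move over the head.

```bash
python3 -m crank '[[0,[0,0,0],[0,0,0]],[0,[0,0,0],[0,0,0]],[0,[0,0,0],[0,0,0]],[0,[0,0,0],[0,0,0]],[0,[0,0,-0.03],[0,0,0]],[0,[0,0,-0.03],[0,0,0]],[0,[-0.03,-0.001,0],[0,0,0]],[0,[-0.03,-0.001,0],[0,0,0]]]'
python3 -m crank '[[0,[-0.03,-0.001,0],[0,0,0]],[0,[-0.03,-0.0005,0],[0,0,0]],[0,[0,0,0],[0,0,0]],[0,[0,0,0],[0,0,0]]]'
python3 - <<'E'
from h import *
p,R,o=tool();print(p,o['width'])
snap('wrist','w2');s=snap('scene','s3');C=cloud(s)
snap('top','t3')
E
```

```text
time: 6.1
tool_pos: [0.5288, -0.0184, 0.3298]
ee_rot: [3.138, 0.0, 1.452]
wrist_force: [0.5, -0.2, -0.8]
width: 0.094
finger_force: 0.0
time: 6.5
tool_pos: [0.5194, -0.0778, 0.3282]
ee_rot: [-3.142, -0.0, 1.448]
wrist_force: [0.3, -0.1, 0.5]
width: 0.0941
finger_force: 0.0
[ 0.51943652 -0.07782002  0.32817635] 0.09411430425530959
```

View pics/w2.png

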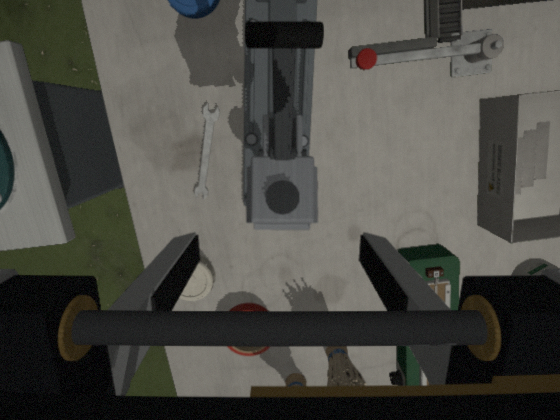

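The wrist view shows the pad at (282,197), the head from (248,158) to (317,225) and the raised crossbar at (284,35).

Run:
```python
from h import *
s=load('w2');C=cloud(s)
for u,v in [(282,197),(282,183),(282,211),(268,197),(297,197),(252,170),(313,170),(284,35),(251,140),(304,141)]: print(u,v,C[v,u].round(4))
P=C[160:222,252:314].reshape(-1,3);P=P[(P[:,2]>.18)&(P[:,2]<.24)];c,_=cv2.minAreaRect(P[:,:2].astype(np.float32))[:2],0
n=np.linalg.svd(P-P.mean(0),full_matrices=False)[2][2];print(P.mean(0),n,'tilt',np.arccos(abs(n[2])),np.degrees(np.arctan2(n[1],n[0])))
# pad: dark disc pixels centroid
g=cv2.cvtColor(s['color'],cv2.COLOR_RGB2GRAY)
m=np.zeros_like(g);m[176:218,262:302]=1
M=(m>0)&(g<75);ys,xs=np.where(M);print('disc',xs.mean(),ys.mean(),M.sum(),C[M].mean(0))
s=load('s3');C2=cloud(s);P=C2[200:216,300:322].reshape(-1,3);P=P[(P[:,2]>.072)&(P[:,2]<.115)]
from scipy.optimize import least_squares
f=least_squares(lambda c:np.linalg.norm(P-c,axis=1)-.02,[.513,-.093,.085],loss='soft_l1',f_scale=.001);print('ball',f.x,len(P))
for r in range(204,216,3): print([C2[r,u].round(3).tolist() for u in (304,311,318)])
```

```text
282 197 [ 0.5241 -0.0745  0.2144]
282 183 [ 0.5256 -0.0624  0.2098]
282 211 [ 0.5226 -0.0864  0.2192]
268 197 [ 0.5114 -0.0725  0.2162]
297 197 [ 0.5377 -0.0762  0.2146]
252 170 [ 0.499  -0.0483  0.2014]
313 170 [ 0.556  -0.0555  0.2002]
284 35 [0.5391 0.045  0.2843]
251 140 [ 0.4851 -0.0297  0.0136]
304 141 [ 0.5631 -0.0409  0.0123]
[ 0.52523507 -0.0694006   0.20984232] [0.04965111 0.34944552 0.93564021] tilt 0.3607277581798117 81.91323477175494
disc 280.7 194.4781818181818 1100 [ 0.52317015 -0.07189383  0.21468198]
ball [ 0.51298647 -0.09243807  0.08744444] 193
[[0.51, -0.077, 0.099], [0.51, -0.095, 0.106], [0.634, -0.07, 0.003]]
[[0.501, -0.081, 0.098], [0.502, -0.099, 0.105], [0.621, -0.075, 0.004]]
[[0.495, -0.084, 0.094], [0.501, -0.1, 0.096], [0.519, -0.112, 0.087]]
[[0.497, -0.084, 0.082], [0.498, -0.102, 0.089], [0.599, -0.085, 0.002]]
```

```bash
python3 -m crank '[[0,[-0.0014,0.004,0],[0,0,1.6]],[0,[0,0,0.03],[0,0,0]],[0,[0,0,0.03],[0,0,0]],[0,[0,0,0.03],[0,0,0]],[0,[0,0,0.03],[0,0,0]],[0,[0,0,0.027],[0,0,0]],[0,[0,0,0],[0,0,0]],[0,[0,0,0],[0,0,0]]]'
python3 -m crank '[[1,[0,0,0],[0,0,0]],[1,[0,0,0],[0,0,0]],[1,[0,0,0],[0,0,0]],[1,[0,0,0],[0,0,0]],[1,[0,0,0],[0,0,0]],[1,[0,0,0],[0,0,0]]]'
```

```text
time: 7.45
tool_pos: [0.5233, -0.0789, 0.1816]
ee_rot: [-3.141, -0.0, 1.422]
wrist_force: [-0.7, -0.3, 0.0]
width: 0.0943
finger_force: 0.0
time: 8.05
tool_pos: [0.523, -0.0795, 0.1818]
ee_rot: [3.142, 0.0, 1.422]
wrist_force: [-1.8, -0.9, 2.3]
width: 0.0601
finger_force: 30.0
```

```bash
python3 -m crank '[[1,[0,-0.002,0],[0,0,0]],[1,[0,-0.002,0],[0,0,0]],[1,[0,-0.0025,0],[0,0,0]],[1,[0,0,0],[0,0,0]],[1,[0,0,0],[0,0,0]]]'
python3 -m crank '[[0,[0,0,0],[0,0,0]],[0,[0,0,0],[0,0,0]],[0,[0,0,0],[0,0,0]],[0,[0,0,0],[0,0,0]],[0,[0,0,-0.03],[0,0,0]],[0,[0,0,-0.03],[0,0,0]],[0,[0,0,-0.03],[0,0,0]],[0,[0,0,-0.03],[0,0,0]]]'
python3 -m crank '[[0,[0,0,-0.025],[0,0,0]],[1,[0,0,0],[0,0,0]],[1,[0,0,0],[0,0,0]]]'
python3 - <<'E'
from h import *
p,R,o=tool();print(p,o['ee_rot'])
s=snap('wrist','w3');C=cloud(s)
P=C[150:235,235:330].reshape(-1,3);P=P[(P[:,2]>.18)&(P[:,2]<.24)]
n=np.linalg.svd(P-P.mean(0),full_matrices=False)[2][2];print(P.mean(0),n,np.degrees(np.arctan2(n[1],n[0])))
g=cv2.cvtColor(s['color'],cv2.COLOR_RGB2GRAY)
m=np.zeros_like(g);m[170:222,258:306]=1
M=(m>0)&(g<75)&(C[...,2]>.19);ys,xs=np.where(M);print('disc',xs.mean(),ys.mean(),M.sum(),C[M].mean(0))
crop(s,'w3c',200,360,0,240,2.5)
snap('scene','s4')
E
```

```text
time: 8.55
tool_pos: [0.5174, -0.0791, 0.1819]
ee_rot: [3.139, 0.001, 1.42]
wrist_force: [2.6, -3.0, 2.1]
width: 0.0598
finger_force: 29.8
time: 9.35
tool_pos: [0.5163, -0.0781, 0.3023]
ee_rot: [-3.14, -0.0, 1.422]
wrist_force: [-0.5, -0.5, -0.1]
width: 0.0942
finger_force: 0.0
time: 9.65
tool_pos: [0.5167, -0.0783, 0.3258]
ee_rot: [-3.141, -0.0, 1.422]
wrist_force: [0.3, 0.2, -0.1]
width: 0.0813
finger_force: 0.0
[ 0.51668297 -0.07829618  0.32581802] [-3.14130391e+00 -1.83976904e-04  1.42189393e+00]
[ 0.52035414 -0.06700036  0.20831576] [0.03706509 0.25581336 0.96601538] 81.75572076070351
disc 278.09840425531917 194.02836879432624 1128 [ 0.51831755 -0.07139621  0.21379122]
```

View pics/w3c.png

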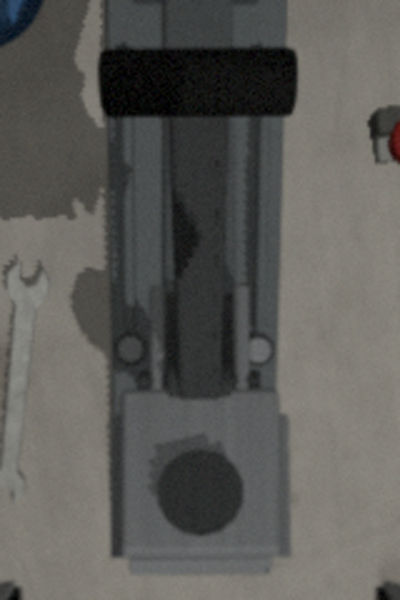

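The crop shows the pad at (200,492) and the bolt pair centred at (195,349), so the bar now lies over the centreline. I close the fingers and go down to the pad.

```bash
python3 -m crank '[[1,[0.004,0.001,0],[0,0,0]],[1,[0,0,0.03],[0,0,0]],[1,[0,0,0.03],[0,0,0]],[1,[0,0,0.03],[0,0,0]],[1,[0,0,0.01],[0,0,0]],[1,[0,0,0.005],[0,0,0]],[1,[0,0,0],[0,0,0]],[1,[0,0,0],[0,0,0]]]'
python3 -m crank '[[1,[-0.0028,0,0.006],[0,0,0]],[1,[-0.0028,0,0.006],[0,0,0]],[1,[-0.0028,0,0.0067],[0,0,0]],[1,[-0.0028,0,0.0067],[0,0,0]]]'
python3 - <<'E'
from h import *
p,R,o=tool();print(p,o['wrist_force'],o['width'])
E
```

```text
time: 10.55
tool_pos: [0.5191, -0.0747, 0.223]
ee_rot: [3.139, 0.0, 1.422]
wrist_force: [-0.3, -0.4, 0.6]
width: 0.0095
finger_force: 0.0
time: 10.95
tool_pos: [0.5175, -0.0865, 0.1965]
ee_rot: [3.138, 0.001, 1.421]
wrist_force: [1.3, -0.7, 4.1]
width: 0.0004
finger_force: 1.8
[ 0.51745711 -0.08652611  0.19650036] [ 1.28516528 -0.67162261  4.10727218] 0.00044487685703800456
```

```bash
python3 -m crank '[[1,[-0.0025,0,0.007],[0,0,0]],[1,[-0.0025,0,0.007],[0,0,0]],[1,[-0.002,0,0.007],[0,0,0]],[1,[-0.002,0,0.007],[0,0,0]],[1,[-0.0018,0,0.007],[0,0,0]],[1,[-0.0016,0,0.007],[0,0,0]]]'
python3 -m crank '[[1,[-0.0014,0,0.006],[0,0,0]],[1,[-0.0014,0,0.006],[0,0,0]],[1,[-0.0012,0,0.006],[0,0,0]],[1,[-0.0012,0,0.006],[0,0,0]],[1,[0,0,0],[0,0,0]]]'
python3 -m crank '[[1,[0,0,0.004],[0,0,0]],[1,[0,0,0.004],[0,0,0]],[1,[0,0,0],[0,0,0]]]'
```

```text
time: 11.55
tool_pos: [0.5146, -0.0982, 0.1533]
ee_rot: [-3.141, 0.0, 1.422]
wrist_force: [1.0, -1.9, 2.8]
width: 0.0007
finger_force: 1.8
time: 12.05
tool_pos: [0.5134, -0.1027, 0.1285]
ee_rot: [-3.139, -0.001, 1.422]
wrist_force: [0.7, -0.3, 1.9]
width: 0.0007
finger_force: 0.5
time: 12.35
tool_pos: [0.5135, -0.1031, 0.1212]
ee_rot: [-3.14, 0.0, 1.422]
wrist_force: [-0.4, -1.2, 1.8]
width: 0.0003
finger_force: 0.9
```

```bash
python3 -m crank '[[1,[0,0,0.002],[0,0,0]],[1,[0,0,0.002],[0,0,0]],[1,[0,0,0],[0,0,0]],[1,[0,0,0],[0,0,0]]]'
```

```text
time: 12.75
tool_pos: [0.5138, -0.1031, 0.1199]
ee_rot: [3.141, 0.0, 1.422]
wrist_force: [-3.7, -1.0, 10.4]
width: 0.0008
finger_force: 5.1
```

```bash
python3 -m crank '[[1,[0,0,-0.04],[0,0,0]],[1,[0,0,-0.04],[0,0,0]],[1,[0,0,-0.04],[0,0,0]],[0,[0,0,-0.04],[0,0,0]],[0,[0,0,-0.03],[0,0,0]],[0,[0,0,0],[0,0,0]],[0,[0,0,0],[0,0,0]],[0,[0,0,0],[0,0,0]]]'
python3 - <<'E'
from h import *
p,R,o=tool();print(p,o['ee_rot'],o['width'])
s=snap('wrist','w4');C=cloud(s)
M=np.zeros(C.shape[:2],bool);M[:200,200:360]=1
M&=(C[...,2]>.214)&(C[...,2]<.25);ys,xs=np.where(M);P=C[M];print('cross px',xs.min(),xs.max(),ys.min(),ys.max(),P.min(0),P.max(0),np.median(P,0))
c=np.median(P,0);print('delta tool',R.inv().apply(c-p))
M=(C[...,2]>.112)&(C[...,2]<.13);M[:,:220]=0;M[:,340:]=0;P=C[M];n=np.linalg.svd(P-P.mean(0),full_matrices=False)[2][2];print('head',P.mean(0),n,len(P))
s=snap('scene','s5');crop(s,'s5c',180,340,100,250,4)
E
```

```text
time: 13.55
tool_pos: [0.5134, -0.1025, 0.3052]
ee_rot: [-3.137, -0.001, 1.422]
wrist_force: [0.2, -0.3, -0.2]
width: 0.037
finger_force: 0.0
[ 0.5134175  -0.10254542  0.3052452 ] [-3.13719845e+00 -1.39004596e-03  1.42204677e+00] 0.03701933580865537
cross px 247 311 78 100 [ 0.5037471  -0.01884767  0.21697356] [0.55342948 0.00259047 0.22918529] [ 0.52847287 -0.00858838  0.22528663]
delta tool [0.09503947 0.00131646 0.08008575]
head [ 0.51733363 -0.08467104  0.11724665] [0.00451194 0.03226643 0.99946912] 3358
```

View pics/s5c.png

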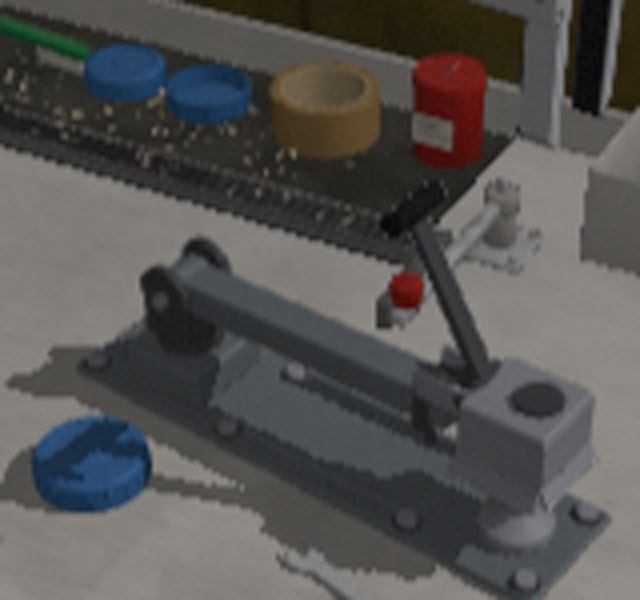

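The scene shows the head down on the ball at crop (525,420–520), with the lever still up and its crossbar at (413,208). I check the head's level and then grip the crossbar again.

```bash
python3 - <<'E'
from h import *
s=load('w4');C=cloud(s);p,R,o=tool()
M=(C[...,2]>.112)&(C[...,2]<.13);L=R.inv().apply((C-[.5134,-.1025,0]).reshape(-1,3)).reshape(C.shape)
M&=(abs(L[...,1])<.025)&(L[...,0]>-.022)&(L[...,0]<.022)
A=np.c_[L[M][:,:2],np.ones(M.sum())];f=np.linalg.lstsq(A,C[M][:,2],rcond=None)[0];print(f,M.sum())
E
python3 -m crank '[[0,[0.03,0.001,0],[0,0,0]],[0,[0.03,0,0],[0,0,0]],[0,[0.035,0,0],[0,0,0]],[0,[0,0,0],[0,0,0]],[0,[0,0,0.03],[0,0,0]],[0,[0,0,0.03],[0,0,0]],[0,[0,0,0.03],[0,0,0]],[0,[0,0,0.016],[0,0,0]]]'
python3 -m crank '[[1,[0,0,0],[0,0,0]],[1,[0,0,0],[0,0,0]],[1,[0,0,0],[0,0,0]],[1,[0,0,0],[0,0,0]],[1,[0,0,0],[0,0,0]],[1,[0,0,0],[0,0,0]],[1,[0,0,0],[0,0,0]]]'
```

```text
[0.00472399 0.00369598 0.11814033] 1614
time: 14.45
tool_pos: [0.5271, -0.0097, 0.1974]
ee_rot: [-3.135, 0.0, 1.421]
wrist_force: [0.2, -0.4, -0.8]
width: 0.0941
finger_force: 0.0
time: 15.15
tool_pos: [0.5282, -0.0092, 0.2028]
ee_rot: [-3.14, 0.0, 1.422]
wrist_force: [-5.1, 0.1, 3.5]
width: 0.0499
finger_force: 30.0
```

The head is level and the crossbar is gripped. Now I swing the lever down.

```bash
python3 -m crank '[[1,[0.0091,0,0.0049],[0,0,0]],[1,[0.0086,0,0.0056],[0,0,0]],[1,[0.0081,0,0.0063],[0,0,0]],[1,[0.0075,0,0.007],[0,0,0]],[1,[0.0068,0,0.0076],[0,0,0]],[1,[0.0062,0,0.0082],[0,0,0]],[1,[0,0,0],[0,0,0]]]'
python3 -m crank '[[1,[0.0055,0,0.0087],[0,0,0]],[1,[0.0047,0,0.0091],[0,0,0]],[1,[0.0039,0,0.0095],[0,0,0]],[1,[0.0031,0,0.0098],[0,0,0]],[1,[0.0022,0,0.0099],[0,0,0]],[1,[0.0014,0,0.0102],[0,0,0]],[1,[0,0,0],[0,0,0]]]'
```

```text
time: 15.85
tool_pos: [0.5349, 0.039, 0.162]
ee_rot: [-3.139, -0.003, 1.424]
wrist_force: [-4.4, 4.3, 2.6]
width: 0.0498
finger_force: 30.0
time: 16.55
tool_pos: [0.5377, 0.0604, 0.1038]
ee_rot: [-3.138, -0.005, 1.423]
wrist_force: [-2.9, 6.5, -0.5]
width: 0.0498
finger_force: 30.0
```

```bash
python3 -m crank '[[1,[-0.001,0,0.002],[0,0,0]],[1,[-0.001,0,0.002],[0,0,0]],[1,[0,0,0],[0,0,0]],[0,[0,0,-0.002],[0,0,0]],[0,[0,0,0],[0,0,0]],[0,[0,0,0],[0,0,0]],[0,[0,0,0],[0,0,0]]]'
python3 -m crank '[[0,[0,0,-0.03],[0,0,0]],[0,[0,0,-0.03],[0,0,0]],[1,[0,0,0],[0,0,0]],[1,[0,0,0],[0,0,0]],[1,[0,0,0],[0,0,0]],[1,[0,0,0],[0,0,0]],[1,[0,0,0],[0,0,0]],[1,[0,0,0],[0,0,0]]]'
python3 -m crank '[[1,[0,0,0.02],[0,0,0]],[1,[0,0,0.01],[0,0,0]],[1,[0,0,0.002],[0,0,0]],[1,[0,0,0],[0,0,0]]]'
```

```text
time: 17.25
tool_pos: [0.5391, 0.0547, 0.1031]
ee_rot: [3.141, 0.0, 1.421]
wrist_force: [0.2, 1.2, -0.4]
width: 0.0785
finger_force: 0.0
time: 18.05
tool_pos: [0.5384, 0.0551, 0.1623]
ee_rot: [-3.14, 0.0, 1.422]
wrist_force: [0.3, 1.0, -0.5]
width: 0.0493
finger_force: 0.0
time: 18.45
tool_pos: [0.5385, 0.0551, 0.1308]
ee_rot: [-3.14, 0.0, 1.422]
wrist_force: [-0.2, 0.4, 0.6]
width: 0.0174
finger_force: 0.0
```

```bash
python3 -m crank '[[1,[0,0,-0.003],[0,0,0]],[1,[0,0,0],[0,0,0]],[1,[0,0,0],[0,0,0]],[1,[0,0,0.003],[0,0,0]],[1,[0,0,0.002],[0,0,0]],[1,[0,0,0.002],[0,0,0]],[1,[0,0,0],[0,0,0]]]'
python3 -m crank '[[1,[0,0,0.002],[0,0,0]],[1,[0,0,0.002],[0,0,0]],[1,[0,0,0],[0,0,0]]]'
```

```text
time: 19.15
tool_pos: [0.539, 0.0552, 0.1285]
ee_rot: [3.141, -0.0, 1.422]
wrist_force: [-2.3, -0.1, 4.8]
width: 0.0003
finger_force: 2.6
time: 19.45
tool_pos: [0.5393, 0.0552, 0.1278]
ee_rot: [3.138, -0.001, 1.422]
wrist_force: [-7.0, -0.5, 16.5]
width: 0.0003
finger_force: 8.0
```

The press met a hard stop at the locked height. I retreat and check.

```bash
python3 -m crank '[[1,[0,0,-0.04],[0,0,0]],[1,[0,0,-0.04],[0,0,0]],[1,[0,0,-0.04],[0,0,0]],[1,[0,0,-0.03],[0,0,0]],[1,[0,0,0],[0,0,0]],[1,[0,0,0],[0,0,0]]]'
python3 - <<'E'
from h import *
s=snap('wrist','w5');C=cloud(s)
s2=snap('scene','s6');crop(s2,'s6c',180,340,100,250,4)
p,R,o=tool()
L=R.inv().apply((C-[.5134,-.1025,0]).reshape(-1,3)).reshape(C.shape)
H=(C[...,2]>.108)&(C[...,2]<.135)
for n,a,b in (('head',-.022,.022),('cross',.14,.19)):
    M=H&(L[...,0]>a)&(L[...,0]<b)&(abs(L[...,1])<.045)
    if M.sum()>10: print(n,M.sum(),np.median(C[M],0),np.percentile(C[M][:,2],95),np.median(L[M],0))
E
```

```text
time: 20.05
tool_pos: [0.539, 0.0551, 0.2732]
ee_rot: [3.141, -0.0, 1.422]
wrist_force: [0.7, -1.3, -0.0]
width: 0.0005
finger_force: 0.0
cross 975 [0.53727443 0.05821723 0.1265917 ] 0.12904417789362754 [ 1.62470585e-01 -5.86351071e-05 -1.26671589e-01]
```

View pics/s6c.png

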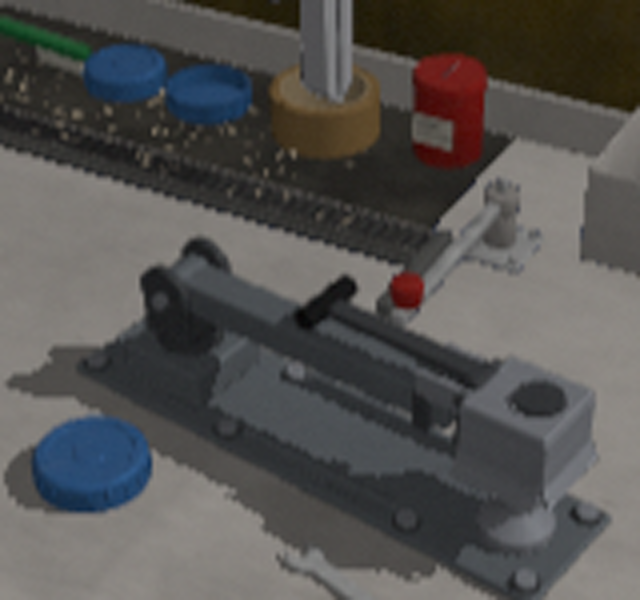

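The crop shows the lever flat along the bar with its crossbar at (325,302), top at z = 0.129. The head is seated at (525,430), the bystanders haven't moved and the gripper is clear.

```bash
python3 -c "
from bench import robot
print(robot.close_job())"
```

```text
the job is handed in; nothing more can be done
None
```

The drawbar is hitched and the job is handed in, at about 20 s of the 72 s allowed: the head sits fully home on the ball, the lever is pressed flat, and the robot is clear of the stand; the hand-in returned no verdict.

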